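# Level the gauge plate and lower the gauge

### The arm

A 6-joint arm with a two-finger parallel gripper is mounted at the origin on the work surface. World frame = base frame: x ahead of the robot, y to its left, z up, the work surface at z = 0. Lengths are in m, angles in rad, forces in N, time in s.
With the tool pointing down it reaches from about 0.3 to 0.775 m from the base axis. Payload 14.6 kg.
Tool frame: the origin (TCP) lies at the very end of the fingers, on their centre line; the grasp point (between the pads) lies 19 mm behind it; z points along the fingers, y is the line along which they close (so a half turn about z gives the same grasp; the last joint's range is limited). The gripper opens to 94 mm and grips with 3 to 60 N. Pads are 16 mm wide; open, the fingers measure 119 mm over their backs; the gripper's body (75 mm by 177 mm) begins 78 mm behind the grasp point.
Start: joints at [-1.216, 0.3, 1.521, -0, 1.321, -0.067], TCP at [0.225, -0.502, 0.205] pointing down, gripper open.
Joint ranges: [-3.03, 3.03], [-0.79, 2.21], [0.23, 2.52], [-1.04, 4.18], [0, 3.07], [-2.55, 2.55]. Speed limits (rad/s): [2.22, 2.22, 2.57, 3.14, 3.14, 3.14].

### API

Orientations are given as [roll, pitch, yaw] about the fixed x, y, z axes, in that order (R = Rz(yaw) Ry(pitch) Rx(roll)).
In Python, from station import ctrl, cams gives the robot as it stands. The module is installed in compiled form; this text tells all that it offers.
- The arm moves only by the tool arm_command, never from a script. Its argument "plan" is a list that holds one entry, the list of rows, each a list of 7 numbers: the shift along the tool's x, y, z in shares of 0.5 m (1.0 is 0.5 m), then the turn, a rotation vector about the tool's x, y, z in normalised numbers (1 is 2 rad), then the closure, from -1 (fully open) to 1 (shut). A call has 1 to 12 rows; each row is the pose to reach, as a shift and turn from the pose commanded when the call began, along the tool's axes at that moment; what a row does not reach only later rows make up. A row lasts 1/10 s, in which the tool goes at most 50 mm and 8.59 degrees, less where a joint would pass 70% of its speed; a pose out of reach is approached as far as the arm can. A shift or turn number past 1, either way, is cut back to 1. A call with a gripper value outside its range is refused whole. The fingers move at their own pace and stop on an object; "squeeze" is the grip in N (left out, the last holds). Time passes only in rows, so rows that repeat a pose let the fingers close. It gives the time, the measured TCP pose, the force, the opening and the grip force at its end, in the units of the state.
- ctrl.get_obs(): the state, without advancing time (a new reading comes with each control period).
- cams.camera(name): name is "scene" or "side" or "wrist"; returns (picture, depth): 480x640x3 uint8, blue, green, red; 480x640 float32, m along the optical axis (not along the pixel's ray), 0 where there is no reading.
- cams.camera_info(name): a dict with "fx", "fy", "cx", "cy" (pixels), "dist_coeffs" ([k1, k2, p1, p2, k3] as OpenCV has them; the pictures are not rectified), "world_to_cam" (4x4, takes a point from world to camera coordinates). Camera axes: x right, y down, z forward; pixel columns grow to the right and rows downward; lengths in m; the calibration is good to about 2 mm. A picture is of the moment at which its call begins: read the wrist's pose just before it. camera_info takes no time and is no camera call; for the wrist camera it gives the pose at the moment of the call.
- ctrl.hand_in(): hands the job in; it is judged then, once.
The state is a dict: "time_s": time; "qpos": joint angles; "joint_vel": joint speeds; "tau": joint torques, N m; "ee_pos": TCP position; "eef_rot": TCP orientation; "force": force on the tool from outside, world axes, zero at the start; "moment": the same for the moment, N m; "grip_width": finger opening in m; "grip_force": force on a finger pad.
Only numpy, scipy, OpenCV 4.12 (cv2) and the standard library are available. Lean on these libraries where they do the work, as an engineer would, in place of code of your own. Each camera call takes 0.05 s, during which the arm holds its last target. There are 200 camera calls.

### The job

On the sorting bench, turn the black bar knobs of the small levelling table, each as far as it needs, until the aluminium plate sits level both ways, then lower the lift lever on the gauge stand all the way, so that the stylus comes down on the level plate. Keep the lever up until the plate is level, and leave the things lying about where they are.

Things in the scene. Friction and masses are not known exactly. Their poses are not given: they have to be found in the camera images.
- level_base: levelling table, fixed to the bench: dark steel base 200 x 200 x 12 mm. Over it a steel lower frame tips front to back (pivot 40 mm above the bench), and on that the plate tips side to side (pivot 60 mm above the bench). Origin at the centre of the base's underside; x points from the front knob to the centre, y from the centre to the side knob. The bench is at height 0
- plate_top (a point): centre of the top face of the bare aluminium plate, 180 x 180 mm, 12 mm thick. z is the plate's normal, upright when level (then the top face is 72 mm above the bench); x, y as the base
- knob_front_grip (a point): front knob, 130 mm from the base's centre along -x: black bar 70 mm long, 15 mm thick, 34 mm tall on a 52 mm disc. Point on its axis, 118 mm above the bench, 10 mm below the top of the bar and 22 mm above the disc; its x axis runs along the bar
- knob_side_grip (a point): side knob, 130 mm from the base's centre along +y, on the lower frame: it leans with that front to back (upright once the front knob is set). Like the front one: black bar 70 mm long, 15 mm thick, 34 mm tall on a 52 mm disc. Point on its axis, 118 mm above the bench, 10 mm below the top of the bar and 22 mm above the disc; its x axis runs along the bar
- knob_front (a joint): turn of the front knob (rad), growing clockwise from above, stops at -2.4 and 2.4; bar along the base's x axis at 0. Clockwise raises the front of the lower frame, 0.04 rad of tilt per rad. Level front to back at 0. Stiff (0.1 N m) and stays where it is left
- knob_side (a joint): turn of the side knob (rad), growing clockwise from above, stops at -2.4 and 2.4; bar along the base's x axis at 0. Clockwise raises the plate's left (+y) side, 0.04 rad of tilt per rad. Level side to side at 0. Stiff (0.1 N m) and stays where it is left
- pitch (a joint): tilt of the lower frame, and the plate with it, about the base's y axis (rad), positive with the front edge raised; 0.04 x knob_front
- roll (a joint): tilt of the plate about its x axis (rad), positive with the left (+y) edge raised; 0.04 x knob_side
- gauge_stand: gauge stand fixed at the right of the levelling table: grey foot 60 x 50 x 55 mm, steel column, grey head 50 x 44 mm (top 202 mm above the bench), 16 mm steel arm at height 172 mm along its +y, over the plate, to the gauge body and dial (top 223 mm) 120 mm from the column. Origin: centre of its underside, x roughly as the base
- lever_pivot (a point): pivot of the lift lever, on the head of the gauge stand, 190 mm above the bench
- lever_tip (a point): centre of the black ball, 24 mm across, at the end of the 85 mm long, 10 mm thick steel lift lever, which points from its pivot to the stand's -x side
- lever (a joint): swing of the lift lever (rad): 0 raised, pointing 50 degrees above level to the stand's -x side; 0.96 fully lowered against its stop, 5 degrees below level. Pushed down by less than 2 N at the ball; stays where it is left
- stylus_tip (a point): lower tip of the steel gauge stylus, 10 mm thick, 120 mm from the column along the stand's +y; the lever lowers it 26 mm per rad, onto the top of the level plate at full swing
- spray_can: blue can standing, 66 mm across, 190 mm tall; origin at the centre of its underside
- tape_roll: grey roll of tape lying flat, 100 mm across, 45 mm tall; origin at the centre of its underside
- small_carton: small brown carton 90 x 70 x 60 mm (x, y, z); origin at the centre of its underside
- flange: steel flange with hub standing, 80 mm across, 50 mm tall; origin at the centre of its underside
- torch: black torch lying along its x, 145 mm long, 44 mm at the head; origin under its middle
- wrench: steel wrench lying flat along its x, 180 mm long; origin at its underside
- white_carton: white carton 110 x 140 x 80 mm (x, y, z); origin at the centre of its underside

How it is judged:
By the outcome, as a careful person would: the job done as asked, in the order asked, and still so for the second after the job is handed in, with the robot touching nothing.
It also fails if it takes over 72 s, if anything falls off the work surface, if the arm or the gripper's body presses on something with over 40 N, if the wrist force passes 120 N, or if a joint passes its speed limit or range.

## Working session

There is one attempt and no reset: what is moved stays moved. The work goes in short steps, Python scripts to look and compute and a tool call to move; the robot and the scene stay as the last step left them, time stands still between calls to the robot, and variables do not carry over. Pictures are saved under pics/ and viewed, at most 10 in all, crops included, and the job is handed in when it is done.

Besides the shell and the picture viewer there is one more tool, called after "Request:" as name(argument=value, ...) on one line, values as JSON. arm_command: Moves the arm, as the interface text tells. Its arguments: {"type":"object","properties":{"plan":{"type":"array"},"squeeze":{"type":"number"}},"required":["plan"]}

```bash
mkdir -p pics; cat > h.py <<'E'
import numpy as np, cv2
from station import ctrl, cams
from scipy.spatial.transform import Rotation as R
def grab(n):
    i=cams.camera_info(n); p,d=cams.camera(n); np.savez(n+'.npz',p=p,d=d,T=i['world_to_cam'],K=[i['fx'],i['fy'],i['cx'],i['cy']],D=i['dist_coeffs']); return p
def load(n):
    z=np.load(n+'.npz'); k=z['K']; return z['p'],z['d'],z['T'],np.array([[k[0],0,k[2]],[0,k[1],k[3]],[0,0,1]]),z['D']
def world(n,uv,depth=None):
    p,d,T,K,D=load(n); uv=np.array(uv,float).reshape(-1,2)
    r=cv2.undistortPoints(uv[:,None],K,D)[:,0]
    z=np.array([d[int(round(v)),int(round(u))] for u,v in uv]) if depth is None else depth
    c=np.c_[r*z[:,None],z]; return (c-T[:3,3])@T[:3,:3]
def onplane(n,uv,h):
    p,d,T,K,D=load(n); uv=np.array(uv,float).reshape(-1,2)
    r=np.c_[cv2.undistortPoints(uv[:,None],K,D)[:,0],np.ones(len(uv))]@T[:3,:3]
    o=-T[:3,:3].T@T[:3,3]; s=(h-o[2])/r[:,2]; return o+r*s[:,None]
def cloud(n):
    p,d,T,K,D=load(n); v,u=np.nonzero(d>0)
    return np.c_[u,v],world(n,np.c_[u,v],d[v,u]),p[v,u]
def proj(n,P):
    p,d,T,K,D=load(n); return cv2.projectPoints(np.array(P,float),cv2.Rodrigues(T[:3,:3])[0],T[:3,3],K,D)[0][:,0]
E
python3 - <<'E'
from h import *
for n in('scene','side'):
    cv2.imwrite(f'pics/{n}1.png',grab(n)); T=load(n)[2]; print(n,-T[:3,:3].T@T[:3,3],T[2,:3])
print(ctrl.get_obs())
E
```

```text
scene [ 0.98136316 -0.77576729  1.25100609] [-0.2832268   0.55461489 -0.78242246]
side [-0.14059375  0.69003672  1.38574232] [ 0.45378339 -0.44827196 -0.77015121]
{'time_s': 0.1, 'qpos': array([-1.21562197e+00,  3.00403536e-01,  1.52150192e+00,  2.97569014e-06,
        1.32070415e+00, -6.65958047e-02]), 'joint_vel': array([-0.00096748, -0.00205349, -0.00358308, -0.00015795, -0.00020444,
       -0.00044136]), 'tau': array([ 1.46300295e-04, -5.32647407e+01, -3.53288949e+01,  7.08285207e-02,
        2.34139472e-02, -9.25436461e-05]), 'ee_pos': array([ 0.2250769 , -0.50158509,  0.20495688]), 'eef_rot': array([-3.14057815e+00, -7.05506919e-05,  4.21769386e-01]), 'force': array([-0.15300379, -0.63630712, -0.35479073]), 'moment': array([-0.03684799,  0.00816968, -0.05000648]), 'grip_force': 0.0, 'grip_width': 0.09402780613773636}
```

View pics/scene1.png

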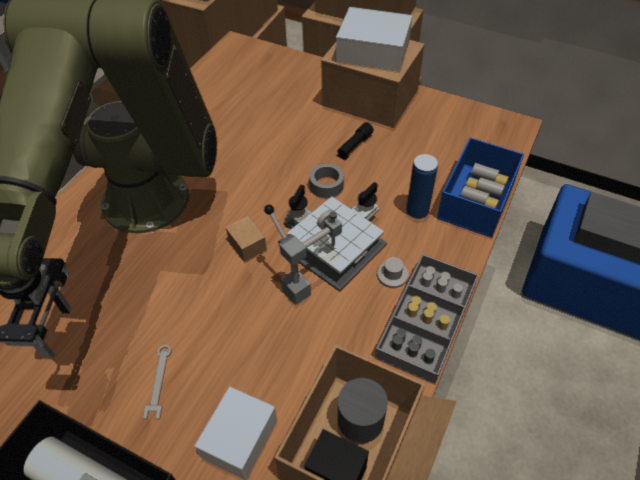

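View pics/side1.png

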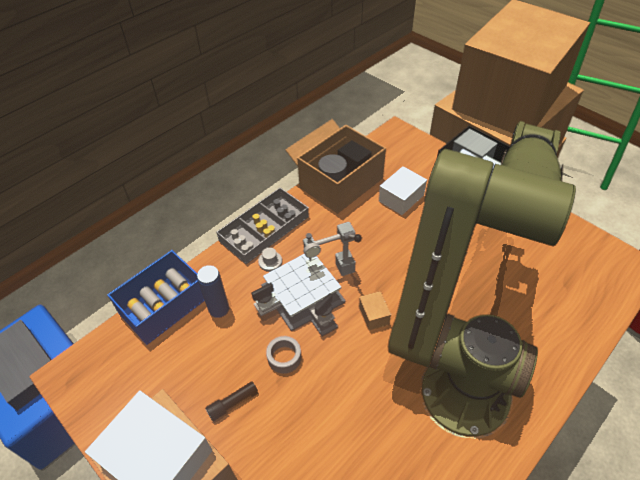

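Scene view: levelling table at about (335,240), knobs at (298,200) and (368,195), lever ball at (269,209), gauge head (292,248). The side view shows the table at (302,285), knobs at (264,295) and (323,320). Next, enlarged crops.

```bash
python3 - <<'E'
from h import *
a=load('scene')[0][150:310,220:400]; b=load('side')[0][215:345,235:385]
cv2.imwrite('pics/c1.png',cv2.resize(a,None,fx=3.7,fy=3.7,interpolation=cv2.INTER_CUBIC)); cv2.imwrite('pics/c2.png',cv2.resize(b,None,fx=4.5,fy=4.5,interpolation=cv2.INTER_CUBIC))
print(world('scene',[(298,195),(368,190),(269,209),(335,240),(292,248),(424,163)]))
print(world('side',[(264,295),(323,320),(357,239),(302,285)]))
E
```

```text
[[ 0.98136316 -0.77576729  1.25100609]
 [ 0.60820217  0.20134072  0.12868412]
 [ 0.47387409 -0.06271895  0.25849946]
 [ 0.58330595  0.05469395  0.07075227]
 [ 0.54820269 -0.09785414  0.19728985]
 [ 0.71937369  0.30041232  0.1872116 ]]
[[ 0.59948197  0.20818074  0.09787643]
 [ 0.43311853  0.12791997  0.04894954]
 [ 0.46409397 -0.048167    0.24676234]
 [ 0.557558    0.09218591  0.07072204]]
```

View pics/c1.png

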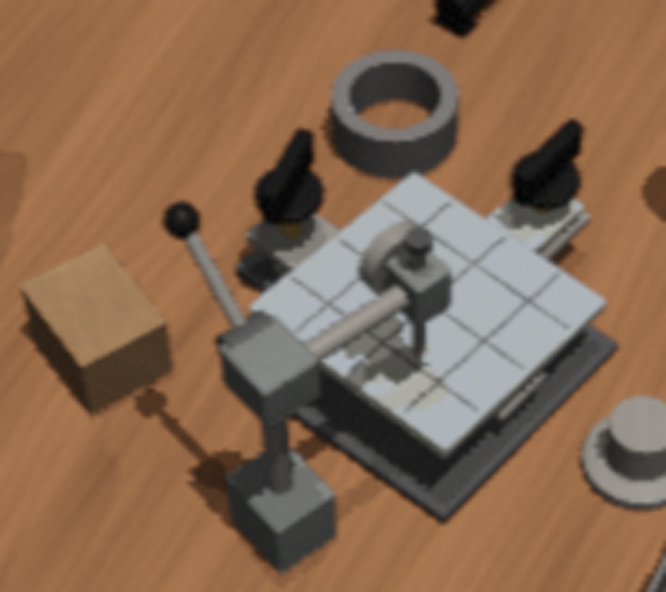

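View pics/c2.png

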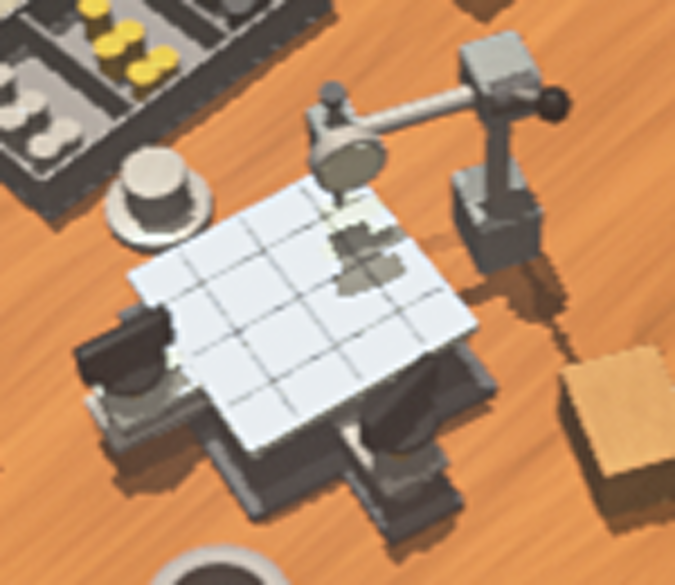

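The crops show the front knob (nearer the robot) with its bar running about c1 (270,200)-(303,138), the side knob bar about (520,178)-(576,130), the stand's lever ball at (181,219), and the small carton near the front. Now I fit the plate and the knobs from depth.

```bash
python3 - <<'E'
from h import *
for n,c in(('scene',(.575,.07)),('side',(.575,.07))):
    uv,W,col=cloud(n); g=col.astype(int).mean(1); sp=np.ptp(col.astype(int),axis=1)
    m=(np.hypot(W[:,0]-c[0],W[:,1]-c[1])<.15)&(W[:,2]>.055)&(W[:,2]<.095)&(g>150)
    A=np.c_[W[m][:,:2],np.ones(m.sum())]; z=W[m][:,2]; k=np.ones(len(z),bool)
    for _ in range(6):
        s=np.linalg.lstsq(A[k],z[k],rcond=None)[0]; r=z-A@s; k=abs(r)<.003
    P=W[m][k]; rect=cv2.minAreaRect(P[:,:2].astype(np.float32)); print(n,m.sum(),k.sum(),'plane',s,'rect',rect, r[k].std())
    m=(W[:,2]>.108)&(W[:,2]<.14)&(g<60)&(np.hypot(W[:,0]-c[0],W[:,1]-c[1])<.2)
    Q=W[m]; lab=cv2.kmeans(Q.astype(np.float32),2,None,(3,50,1e-4),5,0)[1][:,0]
    for l in(0,1):
        q=Q[lab==l]; print(len(q),q.mean(0),q.min(0),q.max(0),cv2.minAreaRect(q[:,:2].astype(np.float32)))
    m=(W[:,2]>.215)&(W[:,2]<.28)&(g<60)&(np.hypot(W[:,0]-.48,W[:,1]+.06)<.06); print('ball',W[m].mean(0),uv[m].mean(0),m.sum())
    m=(W[:,2]>.193)&(W[:,2]<.206)&(np.hypot(W[:,0]-.55,W[:,1]+.1)<.06); print('head',W[m].mean(0),cv2.minAreaRect(W[m][:,:2].astype(np.float32)))
E
```

```text
scene 2515 1893 plane [-0.06112454 -0.05503331  0.11028701] rect ((0.5759403705596924, 0.09629020094871521), (0.2141168862581253, 0.18015539646148682), 75.92411804199219) 0.0015497845574949996
206 [0.47326246 0.06522288 0.1218689 ] [ 0.43791069 -0.10172713  0.10811231] [0.59908544 0.14506282 0.13375282] ((0.5243185758590698, 0.037662193179130554), (0.10445850342512131, 0.2666913866996765), 29.447418212890625)
170 [0.60730869 0.19744822 0.12202647] [0.5925029  0.16686434 0.10806687] [0.6206426  0.23704363 0.13198602] ((0.6065071821212769, 0.20269224047660828), (0.07105094939470291, 0.01877765730023384), 78.4106674194336)
ball [ 0.47033277 -0.05928748  0.25256092] [268.62162162 209.17567568] 74
head [ 0.54205251 -0.0924787   0.1990295 ] ((0.5360695123672485, -0.08867396414279938), (0.04513055831193924, 0.06956468522548676), 65.42021942138672)
side 2531 1712 plane [-0.06697074 -0.04732362  0.1123953 ] rect ((0.5732585787773132, 0.0912754237651825), (0.19901524484157562, 0.18229366838932037), 75.9166259765625) 0.0016303836246996262
67 [0.59945368 0.2137561  0.11672795] [0.59020595 0.17925311 0.10826055] [0.60802735 0.24230034 0.12750339] ((0.5995215177536011, 0.21065515279769897), (0.06368309259414673, 0.011595198884606361), 81.96648406982422)
47 [0.43579239 0.12150433 0.11747569] [0.43255298 0.08672137 0.10807815] [0.44029548 0.15058264 0.12761093] ((0.4361000657081604, 0.11865538358688354), (0.06379653513431549, 0.007737573701888323), 89.36132049560547)
ball [ 0.4633553  -0.04868703  0.25077352] [357.36666667 238.13333333] 30
head [ 0.53802199 -0.08607589  0.19827777] ((0.5369448065757751, -0.08664870262145996), (0.043798208236694336, 0.06506537646055222), 66.5045394897461)
```

```bash
cat >> h.py <<'E'
def rel(x,y,z,yaw):
    o=ctrl.get_obs(); A=R.from_euler('xyz',o['eef_rot']); B=R.from_euler('xyz',[np.pi,0,yaw])
    print('t',round(o['time_s'],2),'pos',o['ee_pos'].round(4),'rot',o['eef_rot'].round(3),'F',o['force'].round(1),'q6',o['qpos'][5].round(2))
    print('shift',(A.inv().apply(np.array([x,y,z])-o['ee_pos'])*1000).round(1),'turn',(A.inv()*B).as_rotvec().round(3))
E
python3 - <<'E'
from h import *
rel(.225,-.502,.38,.42)
rel(.43,.12,.34,1.55)
E
```

```text
t 0.1 pos [ 0.2251 -0.5016  0.205 ] rot [-3.141 -0.     0.422] F [-0.2 -0.6 -0.4] q6 -0.07
shift [  -0.2    0.2 -175. ] turn [-0.001 -0.     0.002]
t 0.1 pos [ 0.2251 -0.5016  0.205 ] rot [-3.141 -0.     0.422] F [-0.2 -0.6 -0.4] q6 -0.07
shift [ 441.4 -483.4 -134.5] turn [-1.000e-03 -1.000e-03 -1.128e+00]
```

Careful with the scale: shifts go in shares of 0.5 m and turns go in shares of 2 rad. That gives: -297 mm / 500 = -0.594, -100 mm / 500 = -0.2, -0.42 rad / 2 = -0.21.

Request:
arm_command(plan=[[[0,0,-0.1,0,0,0,-1],[0,0,-0.2,0,0,0,-1],[0,0,-0.3,0,0,0,-1],[0.06,-0.066,-0.34,0,0,-0.07,-1],[0.12,-0.132,-0.34,0,0,-0.14,-1],[0.18,-0.198,-0.34,0,0,-0.21,-1],[0.24,-0.264,-0.34,0,0,-0.28,-1],[0.3,-0.33,-0.34,0,0,-0.35,-1],[0.36,-0.396,-0.34,0,0,-0.42,-1],[0.42,-0.462,-0.34,0,0,-0.49,-1],[0.48,-0.528,-0.34,0,0,-0.56,-1],[0.54,-0.594,-0.34,0,0,-0.565,-1]]])

```text
time_s: 1.3
ee_pos: [0.3499, -0.1185, 0.3754]
eef_rot: [3.141, 0.0, 1.557]
force: [0.6, 0.1, -0.4]
grip_width: 0.0938
grip_force: 0.0
```

```bash
python3 - <<'E'
from h import *
rel(.43,.12,.34,1.55)
E
```

```text
t 1.3 pos [ 0.3499 -0.1185  0.3754] rot [3.141 0.    1.557] F [ 0.6  0.1 -0.4] q6 -0.41
shift [239.6  76.7  35.4] turn [0.    0.    0.007]
```

In the tool's units: 235 mm / 500 = 0.47, 225 mm / 500 = 0.45.

Request:
arm_command(plan=[[[0.09,0.028,0.02,0,0,0,-1],[0.18,0.056,0.04,0,0,0,-1],[0.27,0.084,0.05,0,0,0,-1],[0.36,0.112,0.06,0,0,0,-1],[0.45,0.14,0.066,0,0,0,-1],[0.47,0.152,0.07,0,0,0,-1],[0.47,0.152,0.07,0,0,0,-1],[0.47,0.152,0.07,0,0,0,-1]]])

```text
time_s: 2.1
ee_pos: [0.4302, 0.1124, 0.3404]
eef_rot: [-3.141, 0.0, 1.552]
force: [-0.0, -0.3, -0.6]
grip_width: 0.0938
grip_force: 0.0
```

```bash
python3 - <<'E'
from h import *
cv2.imwrite('pics/w1.png',grab('wrist')); T=load('wrist')[2]; print(-T[:3,:3].T@T[:3,3],T[2,:3])
rel(.44,.118,.106,1.55)
E
```

```text
[0.43148791 0.18889065 0.51961842] [-0.00449234 -0.26263249 -0.96488548]
t 2.15 pos [0.4302 0.1121 0.3407] rot [3.141 0.    1.551] F [-1.   0.7  0.3] q6 0.19
shift [  6.2   9.6 234.7] turn [0.    0.    0.001]
```

View pics/w1.png

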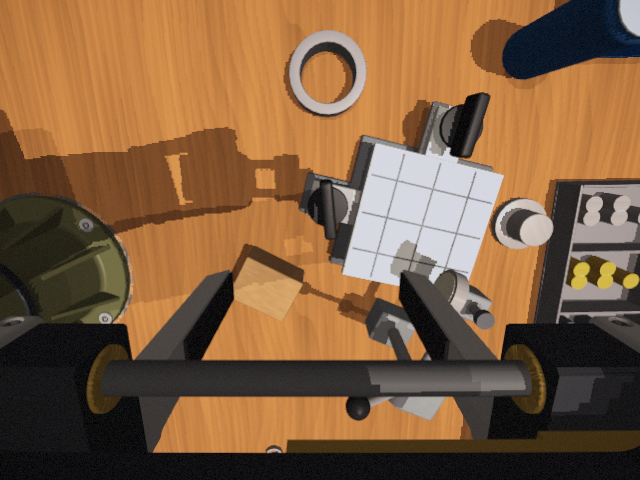

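Wrist view: plate (370-500,140-285) with grid lines, front bar about (325,180)-(331,237), side bar about (482,95)-(462,155), all clear of the fingers. I enlarge it to read corners.

```bash
python3 - <<'E'
from h import *
a=load('wrist')[0][85:295,295:515].astype(float); a=(255*(a/255)**.5).astype(np.uint8)
cv2.imwrite('pics/w1c.png',cv2.resize(a,None,fx=2.8,fy=2.8,interpolation=cv2.INTER_CUBIC))
E
```

```text
(no output)
```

View pics/w1c.png

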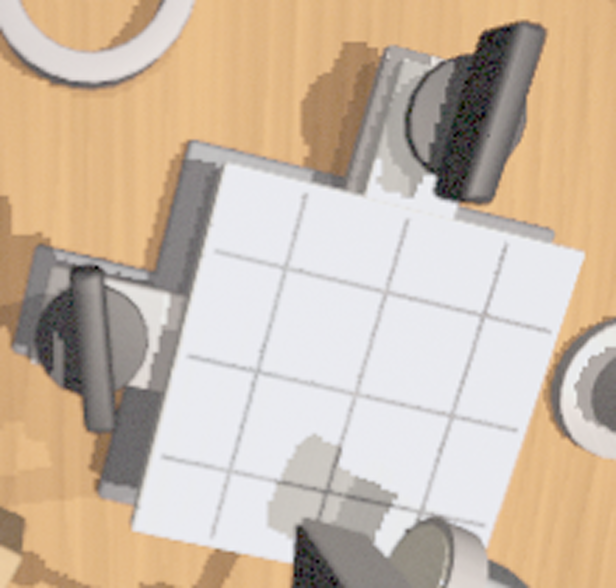

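The crop shows the front bar's top centre-line (90,268)-(100,430), the side bar's lighter top face (526,28)-(483,200), plate corners (226,163), (583,254), (134,528), and base corners (190,142), (100,495), (553,235).

```bash
python3 - <<'E'
from h import *
c=lambda L:[(295+(u+.5)/2.8-.5,85+(v+.5)/2.8-.5) for u,v in L]
def ang(a,b): return np.degrees(np.arctan2(*(b-a)[1::-1]))
n='wrist'
f=onplane(n,c([(89,268),(100,430)]),.128); print('front',f.round(4).tolist(),f.mean(0),ang(*f),np.linalg.norm(f[0]-f[1]))
f=onplane(n,c([(526,28),(483,200)]),.128); print('side',f.round(4).tolist(),f.mean(0),ang(*f),np.linalg.norm(f[0]-f[1]))
b=onplane(n,c([(190,142),(100,495),(553,235)]),.012); print('base',b.round(4).tolist(),ang(b[1],b[0])-90,ang(b[0],b[2]),np.linalg.norm(b[0]-b[1]),np.linalg.norm(b[0]-b[2]))
ps=world(n,c([(230,167),(579,256),(139,523)])); print('plate',ps.round(4).tolist(),ang(ps[2],ps[0])-90,ang(ps[0],ps[1]),(ps[1]+ps[2])/2)
x=np.array([np.cos(-.245),np.sin(-.245)])
uv,W,col=cloud(n); g=col.astype(int).mean(1)
m=(np.hypot(W[:,0]-.571,W[:,1]-.085)<.13)&(W[:,2]>.055)&(W[:,2]<.095)&(g>130)
A=np.c_[W[m][:,:2],np.ones(m.sum())];z=W[m][:,2];k=np.ones(len(z),bool)
for _ in range(6):
    s=np.linalg.lstsq(A[k],z[k],rcond=None)[0]; r=z-A@s; k=abs(r)<.003
print('plane',s,k.sum(),r[k].std()); 
Y=np.array([-x[1],x[0]]); print('pitch',-s[:2]@x,'roll',s[:2]@Y)
for q in ((.445,.118),(.603,.213)):
    m=(np.hypot(W[:,0]-q[0],W[:,1]-q[1])<.05)&(W[:,2]>.12)&(W[:,2]<.135)&(g<70); print(m.sum(),W[m].mean(0),np.median(W[m][:,2]),cv2.minAreaRect(W[m][:,:2].astype(np.float32)))
E
```

```text
front [[0.443, 0.1503, 0.128], [0.4469, 0.0819, 0.128]] [0.44498027 0.11605295 0.128     ] -86.74473546228047 0.06851156931643267
side [[0.6114, 0.2381, 0.128], [0.601, 0.1742, 0.128]] [0.60618678 0.20616125 0.128     ] -99.24720569497062 0.06478293639317992
base [[0.4987, 0.2015, 0.012], [0.4512, 0.0123, 0.012], [0.6897, 0.1513, 0.012]] -14.100779499619904 -14.733324739047017 0.19510569809688005 0.1974461141248251
plate [[0.5093, 0.1888, 0.0706], [0.6775, 0.145, 0.0626], [0.4675, 0.0214, 0.0811]] -14.032270015714346 -14.602458630313304 [0.57246077 0.08322248 0.07181181]
plane [-0.06268989 -0.04986956  0.11202781] 15689 0.0008506118569131893
pitch 0.04872162287590882 roll -0.06358614695532143
531 [0.44332923 0.11396018 0.12711426] 0.1273172730247114 ((0.44419869780540466, 0.11407500505447388), (0.015011184848845005, 0.06997706741094589), 4.7547831535339355)
712 [0.60481106 0.20784576 0.12638105] 0.12705196582171238 ((0.605768620967865, 0.2063387781381607), (0.06932741403579712, 0.015272681601345539), 75.66253662109375)
```

```bash
python3 - <<'E'
from h import *
rel(.445,.115,.106,1.654)
E
```

```text
t 2.15 pos [0.4302 0.1121 0.3407] rot [3.141 0.    1.551] F [-1.   0.7  0.3] q6 0.19
shift [  3.3  14.7 234.7] turn [ 0.     0.    -0.103]
```

In the tool's units: 235 mm / 500 = 0.47, 230 mm / 500 = 0.46, -0.1 rad / 2 = -0.05.

Request:
arm_command(plan=[[[0.006,0.03,0.08,0,0,-0.05,-1],[0.006,0.03,0.16,0,0,-0.05,-1],[0.006,0.03,0.24,0,0,-0.05,-1],[0.006,0.03,0.32,0,0,-0.05,-1],[0.006,0.03,0.38,0,0,-0.05,-1],[0.006,0.03,0.43,0,0,-0.05,-1],[0.006,0.03,0.46,0,0,-0.05,-1],[0.006,0.03,0.47,0,0,-0.05,-1],[0.006,0.03,0.47,0,0,-0.05,-1],[0.006,0.03,0.47,0,0,-0.05,-1]]])

```text
time_s: 3.15
ee_pos: [0.4459, 0.1155, 0.1065]
eef_rot: [3.14, -0.0, 1.651]
force: [0.1, 0.2, -0.4]
grip_width: 0.0943
grip_force: 0.0
```

Request:
arm_command(plan=[[[0,0,0,0,0,0,-0.5],[0,0,0,0,0,0,0],[0,0,0,0,0,0,0.5],[0,0,0,0,0,0,1],[0,0,0,0,0,0,1],[0,0,0,0,0,0,1],[0,0,0,0,0,0,1],[0,0,0,0,0,0,1],[0,0,0,0,0,0,1],[0,0,0,0,0,0,1]]], squeeze=25)

```text
time_s: 4.15
ee_pos: [0.4454, 0.116, 0.1054]
eef_rot: [-3.142, -0.0, 1.652]
force: [-1.1, -0.5, 0.5]
grip_width: 0.0176
grip_force: 0.0
```

In the tool's units: -0.2 rad / 2 = -0.1.

Request:
arm_command(plan=[[[0,0,0,0,0,0,1],[0,0,0,0,0,0,1],[0,0,0,0,0,-0.05,1],[0,0,0,0,0,-0.1,1]]])

```text
time_s: 4.55
ee_pos: [0.4442, 0.1158, 0.1054]
eef_rot: [-3.138, -0.001, 1.856]
force: [-12.7, -1.5, 9.8]
grip_width: 0.0151
grip_force: 25.0
```

In the tool's units: -1 mm / 500 = -0.002, 0.3 mm / 500 = 0.0006, -1.04 rad / 2 = -0.52.

Request:
arm_command(plan=[[[0.0006,-0.002,0,0,0,-0.06,1],[0.0006,-0.002,0,0,0,-0.12,1],[0.0006,-0.002,0,0,0,-0.18,1],[0.0006,-0.002,0,0,0,-0.24,1],[0.0006,-0.002,0,0,0,-0.3,1],[0.0006,-0.002,0,0,0,-0.36,1],[0.0006,-0.002,0,0,0,-0.42,1],[0.0006,-0.002,0,0,0,-0.48,1],[0.0006,-0.002,0,0,0,-0.52,1],[0.0006,-0.002,0,0,0,-0.52,1],[0.0006,-0.002,0,0,0,-0.52,1]]])

```text
time_s: 5.65
ee_pos: [0.4428, 0.1146, 0.1054]
eef_rot: [-3.138, -0.003, 2.892]
force: [-12.9, -13.0, 12.5]
grip_width: 0.0148
grip_force: 25.0
```

```bash
cat >> h.py <<'E'
def tilt(n,psi=-.25,show=True):
    uv,W,col=cloud(n); g=col.astype(int).mean(1)
    m=(np.hypot(W[:,0]-.5725,W[:,1]-.083)<.125)&(W[:,2]>.055)&(W[:,2]<.095)&(g>130)
    A=np.c_[W[m][:,:2],np.ones(m.sum())];z=W[m][:,2];k=np.ones(len(z),bool)
    for _ in range(6):
        s=np.linalg.lstsq(A[k],z[k],rcond=None)[0]; r=z-A@s; k=abs(r)<.003
    x=np.array([np.cos(psi),np.sin(psi)]); Y=np.array([-x[1],x[0]]); print(n,'pitch',-s[:2]@x,'roll',s[:2]@Y,k.sum(),r[k].std())
E
python3 - <<'E'
from h import *
for n in('scene','side'): grab(n); tilt(n)
o=ctrl.get_obs(); print(o['ee_pos'],o['eef_rot'],o['force'],o['moment'])
E
```

```text
scene pitch -0.0015721754731242276 roll -0.06439228406563033 2064 0.0015638538330791018
side pitch -0.0017306027263877728 roll -0.06141755279760601 938 0.0016318071536301083
[0.44283872 0.11457612 0.10535014] [-3.13771668 -0.00329619  2.89202083] [-12.96911904 -13.82586327  11.36146645] [-2.44597338  2.30187727  0.06637626]
```

In the tool's units: -235 mm / 500 = -0.47, -190 mm / 500 = -0.38.

Request:
arm_command(plan=[[[0,0,0,0,0,0,0.5],[0,0,0,0,0,0,0],[0,0,0,0,0,0,-0.5],[0,0,0,0,0,0,-1],[0,0,0,0,0,0,-1],[0,0,0,0,0,0,-1],[0,0,-0.04,0,0,0,-1],[0,0,-0.12,0,0,0,-1],[0,0,-0.2,0,0,0,-1],[0,0,-0.29,0,0,0,-1],[0,0,-0.38,0,0,0,-1],[0,0,-0.47,0,0,0,-1]]])

```text
time_s: 6.95
ee_pos: [0.444, 0.1159, 0.3425]
eef_rot: [3.141, 0.0, 2.892]
force: [0.4, 0.3, 0.2]
grip_width: 0.0939
grip_force: 0.0
```

```bash
python3 - <<'E'
from h import *
rel(.56,.15,.36,1.45)
E
```

```text
t 6.95 pos [0.444  0.1159 0.3425] rot [3.141 0.    2.892] F [0.4 0.3 0.2] q6 -1.15
shift [-104.    61.7  -17.5] turn [0.    0.    1.442]
```

In the tool's units: -104 mm / 500 = -0.208, -100 mm / 500 = -0.2, 0.56 rad / 2 = 0.28.

Request:
arm_command(plan=[[[-0.02,0.012,-0.02,0,0,0.07,-1],[-0.04,0.024,-0.036,0,0,0.14,-1],[-0.06,0.036,-0.036,0,0,0.21,-1],[-0.08,0.048,-0.036,0,0,0.28,-1],[-0.1,0.06,-0.036,0,0,0.35,-1],[-0.12,0.072,-0.036,0,0,0.42,-1],[-0.14,0.084,-0.036,0,0,0.49,-1],[-0.16,0.096,-0.036,0,0,0.56,-1],[-0.18,0.108,-0.036,0,0,0.63,-1],[-0.2,0.12,-0.036,0,0,0.7,-1],[-0.208,0.124,-0.036,0,0,0.72,-1],[-0.208,0.124,-0.036,0,0,0.72,-1]]])

```text
time_s: 8.15
ee_pos: [0.5608, 0.1504, 0.3579]
eef_rot: [-3.141, 0.0, 1.451]
force: [-0.8, 0.4, 0.3]
grip_width: 0.0939
grip_force: 0.0
```

```bash
python3 - <<'E'
from h import *
cv2.imwrite('pics/w2.png',grab('wrist')); tilt('wrist')
uv,W,col=cloud('wrist'); g=col.astype(int).mean(1)
for q in ((.445,.115),(.603,.21)):
    m=(np.hypot(W[:,0]-q[0],W[:,1]-q[1])<.05)&(W[:,2]>.122)&(W[:,2]<.135)&(g<70); print(m.sum(),W[m].mean(0),np.median(W[m][:,2]),cv2.minAreaRect(W[m][:,:2].astype(np.float32)))
rel(.603,.209,.106,1.3)
E
```

```text
wrist pitch -0.0008285198966310584 roll -0.0631373655371799 13907 0.0008870329561364496
600 [0.44584763 0.11521547 0.1270652 ] 0.1273437294391792 ((0.44508853554725647, 0.11379276216030121), (0.015709495171904564, 0.06718912720680237), 75.80992126464844)
406 [0.60105966 0.2101128  0.12692945] 0.12717365761147853 ((0.6025867462158203, 0.2083560824394226), (0.0681622326374054, 0.015152479521930218), 76.80171203613281)
t 8.2 pos [0.5605 0.1503 0.3581] rot [-3.141  0.     1.453] F [-0.5 -0.1  0. ] q6 0.32
shift [ 63.3  35.5 252.1] turn [-0.001  0.     0.153]
```

View pics/w2.png

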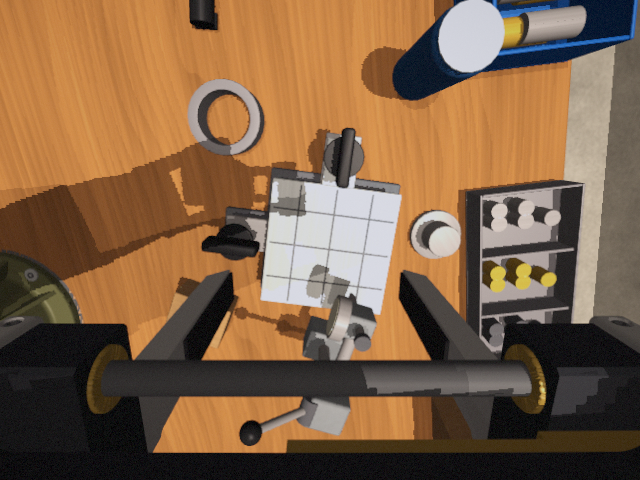

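Wrist view 2: the front bar (205-258,245) now lies along the base's x axis, -14.2° against -14.3°, and pitch is about 0. The side bar is at (346,130-185), with nothing close to it except the can.

In the tool's units: 252 mm / 500 = 0.504, 245 mm / 500 = 0.49, 0.11 rad / 2 = 0.055.

Request:
arm_command(plan=[[[0.04,0.024,0.02,0,0,0.025,-1],[0.09,0.048,0.08,0,0,0.055,-1],[0.126,0.068,0.16,0,0,0.055,-1],[0.126,0.068,0.24,0,0,0.055,-1],[0.126,0.068,0.32,0,0,0.055,-1],[0.126,0.068,0.4,0,0,0.055,-1],[0.126,0.068,0.46,0,0,0.055,-1],[0.126,0.068,0.49,0,0,0.055,-1],[0.126,0.068,0.504,0,0,0.055,-1],[0.126,0.068,0.504,0,0,0.055,-1],[0.126,0.068,0.504,0,0,0.055,-1]]])

```text
time_s: 9.3
ee_pos: [0.6024, 0.209, 0.1081]
eef_rot: [3.14, -0.001, 1.342]
force: [0.1, -0.1, 0.2]
grip_width: 0.0937
grip_force: 0.0
```

Request:
arm_command(plan=[[[0,0,0,0,0,0,-0.5],[0,0,0,0,0,0,0],[0,0,0,0,0,0,0.5],[0,0,0,0,0,0,1],[0,0,0,0,0,0,1],[0,0,0,0,0,0,1],[0,0,0,0,0,0,1],[0,0,0,0,0,0,1],[0,0,0,0,0,0,1],[0,0,0,0,0,0,1],[0,0,0,0,0,0,1],[0,0,0,0,0,0,1]]], squeeze=25)

```text
time_s: 10.5
ee_pos: [0.6028, 0.2086, 0.1065]
eef_rot: [3.139, -0.001, 1.341]
force: [9.2, -0.5, -3.7]
grip_width: 0.0146
grip_force: 25.0
```

In the tool's units: 0.7 mm / 500 = 0.0014, 0.78 rad / 2 = 0.39.

Request:
arm_command(plan=[[[0,0.0014,0,0,0,0.065,1],[0,0.0014,0,0,0,0.13,1],[0,0.0014,0,0,0,0.195,1],[0,0.0014,0,0,0,0.26,1],[0,0.0014,0,0,0,0.325,1],[0,0.0014,0,0,0,0.39,1]]])

```text
time_s: 11.1
ee_pos: [0.6034, 0.2082, 0.1065]
eef_rot: [3.14, -0.002, 0.556]
force: [9.3, -2.0, -3.6]
grip_width: 0.0151
grip_force: 25.0
```

```bash
python3 - <<'E'
from h import *
rel(.603,.209,.106,-.25)
E
```

```text
t 11.1 pos [0.6034 0.2082 0.1065] rot [ 3.14e+00 -2.00e-03  5.56e-01] F [ 9.3 -2.  -3.6] q6 1.29
shift [ 0.1 -0.9  0.5] turn [ 0.001 -0.002  0.806]
```

In the tool's units: 0.81 rad / 2 = 0.405.

Request:
arm_command(plan=[[[0,0,0,0,0,0.065,1],[0,0,0,0,0,0.13,1],[0,0,0,0,0,0.195,1],[0,0,0,0,0,0.26,1],[0,0,0,0,0,0.325,1],[0,0,0,0,0,0.39,1],[0,0,0,0,0,0.405,1],[0,0,0,0,0,0.405,1],[0,0,0,0,0,0.405,1]]])

```text
time_s: 12.0
ee_pos: [0.6036, 0.2075, 0.1065]
eef_rot: [3.141, -0.003, -0.249]
force: [7.7, -6.9, -2.8]
grip_width: 0.015
grip_force: 25.0
```

In the tool's units: -195 mm / 500 = -0.39, -150 mm / 500 = -0.3.

Request:
arm_command(plan=[[[0,0,0,0,0,0,0.5],[0,0,0,0,0,0,0],[0,0,0,0,0,0,-0.5],[0,0,0,0,0,0,-1],[0,0,0,0,0,0,-1],[0,0,0,0,0,0,-1],[0,0,0,0,0,0,-1],[0,0,-0.04,0,0,0,-1],[0,0,-0.12,0,0,0,-1],[0,0,-0.21,0,0,0,-1],[0,0,-0.3,0,0,0,-1],[0,0,-0.39,0,0,0,-1]]])

```text
time_s: 13.2
ee_pos: [0.602, 0.2086, 0.3035]
eef_rot: [-3.141, -0.0, -0.248]
force: [-0.5, 0.3, -0.7]
grip_width: 0.0941
grip_force: 0.0
```

```bash
python3 - <<'E'
from h import *
rel(.54,.11,.37,1.32)
for n in('scene','side'): grab(n); tilt(n)
E
```

```text
t 13.2 pos [0.602  0.2086 0.3035] rot [-3.141 -0.    -0.248] F [-0.5  0.3 -0.7] q6 2.1
shift [-35.9 110.8 -66.5] turn [ 0.    -0.    -1.568]
scene pitch -0.0007972184681598842 roll -0.0020341821046898586 1959 0.0015941851793671853
side pitch -0.0024440410082470043 roll -0.0022799611354494638 1725 0.0016111231809513302
```

In the tool's units: 111 mm / 500 = 0.222, 105 mm / 500 = 0.21, -1.5 rad / 2 = -0.75.

Request:
arm_command(plan=[[[-0.01,0.03,-0.06,0,0,-0.07,-1],[-0.02,0.06,-0.12,0,0,-0.14,-1],[-0.03,0.09,-0.132,0,0,-0.21,-1],[-0.04,0.12,-0.132,0,0,-0.28,-1],[-0.05,0.15,-0.132,0,0,-0.35,-1],[-0.06,0.18,-0.132,0,0,-0.42,-1],[-0.07,0.21,-0.132,0,0,-0.49,-1],[-0.072,0.222,-0.132,0,0,-0.56,-1],[-0.072,0.222,-0.132,0,0,-0.63,-1],[-0.072,0.222,-0.132,0,0,-0.7,-1],[-0.072,0.222,-0.132,0,0,-0.75,-1],[-0.072,0.222,-0.132,0,0,-0.75,-1]]])

```text
time_s: 14.5
ee_pos: [0.5402, 0.1099, 0.3671]
eef_rot: [-3.141, 0.0, 1.253]
force: [1.6, -0.1, -0.1]
grip_width: 0.0937
grip_force: 0.0
```

```bash
python3 - <<'E'
from h import *
p=grab('wrist'); tilt('wrist')
uv,W,col=cloud('wrist'); g=col.astype(int).mean(1)
for q in ((.445,.115),(.603,.21)):
    m=(np.hypot(W[:,0]-q[0],W[:,1]-q[1])<.05)&(W[:,2]>.122)&(W[:,2]<.135)&(g<70); print(m.sum(),W[m].mean(0),np.median(W[m][:,2]),cv2.minAreaRect(W[m][:,:2].astype(np.float32)))
m=(np.hypot(W[:,0]-.47,W[:,1]+.055)<.05)&(W[:,2]>.23)&(W[:,2]<.29); print('ball',m.sum(),W[m].mean(0) if m.any() else '', W[m].max(0) if m.any() else '')
for n in('scene','side'):
    uv,W,col=cloud(n); g=col.astype(int).mean(1)
    m=(np.hypot(W[:,0]-.47,W[:,1]+.055)<.05)&(W[:,2]>.23)&(W[:,2]<.29)&(g<60)
    T=load(n)[2]; o=-T[:3,:3].T@T[:3,3]; c=W[m].mean(0); r=c-o; r/=np.linalg.norm(r); print(n,m.sum(),'ball centre',c+r*.008)
    m=(np.hypot(W[:,0]-.54,W[:,1]+.09)<.05)&(W[:,2]>.197)&(W[:,2]<.206); print('head',m.sum(),np.median(W[m],axis=0),cv2.minAreaRect(W[m][:,:2].astype(np.float32)))
a=p.astype(float); a=(255*(a/255)**.6).astype(np.uint8); cv2.imwrite('pics/w3.png',a)
rel(.43,-.05,.36,1.32)
E
```

```text
wrist pitch -0.0007951740488302168 roll -0.00037813054298736906 13731 0.0008905639803168627
620 [0.44536197 0.11486506 0.12711129] 0.12741664330836636 ((0.44464829564094543, 0.11410032957792282), (0.015581470914185047, 0.06922847032546997), 76.22771453857422)
427 [0.60029165 0.20795805 0.12678208] 0.12686775515234508 ((0.6024612188339233, 0.20775578916072845), (0.015085688792169094, 0.06922423094511032), 75.51895141601562)
ball 246 [ 0.46749796 -0.05118149  0.25577057] [ 0.47839774 -0.04365947  0.25981285]
scene 77 ball centre [ 0.46665125 -0.0551175   0.24650507]
head 313 [ 0.54127246 -0.09020172  0.19981228] ((0.5362635254859924, -0.0895746648311615), (0.04409804567694664, 0.0706285685300827), 65.55061340332031)
side 0 ball centre [nan nan nan]
head 0 [nan nan nan] ((0.0, 0.0), (0.0, 0.0), 0.0)
t 14.55 pos [0.5402 0.1099 0.3672] rot [-3.141  0.     1.25 ] F [ 0.2 -0.5 -0.5] q6 0.46
shift [-186.5  -54.1    7.2] turn [-0.    0.   -0.07]<stdin>:10: RuntimeWarning: Mean of empty slice.
  ret = um.true_divide(
  return _methods._mean(a, axis=axis, dtype=dtype,
```

View pics/w3.png

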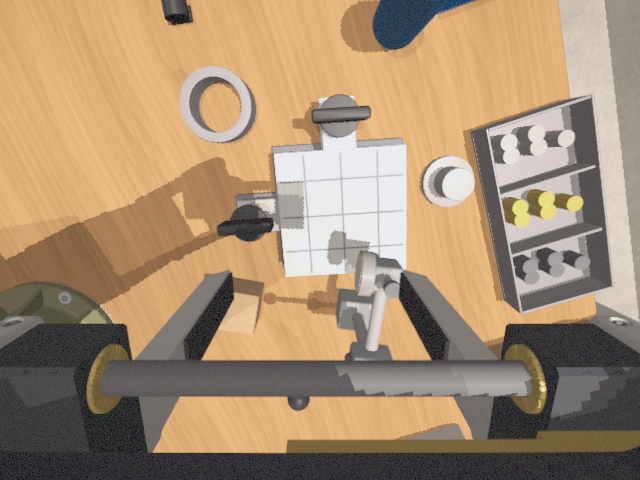

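Wrist view 3: both bars, (245,228) and (341,115), lie parallel to the plate and base edges. Fitted pitch and roll are under 0.001 rad, so the plate is level. The lever is still raised, with its ball at (298,401). Next, the lever with closed fingers.

```bash
python3 - <<'E'
from h import *
rel(.467,-.0545,.32,2.71)
E
```

```text
t 14.55 pos [0.5402 0.1099 0.3672] rot [-3.141  0.     1.25 ] F [ 0.2 -0.5 -0.5] q6 0.46
shift [-179.1  -17.5   47.2] turn [-0.   -0.   -1.46]
```

In the tool's units: -179 mm / 500 = -0.358, -162 mm / 500 = -0.324, -1.46 rad / 2 = -0.73.

Request:
arm_command(plan=[[[-0.036,-0.004,0,0,0,-0.065,-1],[-0.072,-0.008,0,0,0,-0.13,-0.5],[-0.108,-0.012,0,0,0,-0.195,0],[-0.144,-0.016,0,0,0,-0.26,0.5],[-0.18,-0.02,0,0,0,-0.325,1],[-0.216,-0.024,0,0,0,-0.39,1],[-0.252,-0.028,0,0,0,-0.455,1],[-0.288,-0.032,0,0,0,-0.52,1],[-0.324,-0.034,0.02,0,0,-0.585,1],[-0.358,-0.034,0.05,0,0,-0.65,1],[-0.358,-0.034,0.08,0,0,-0.715,1],[-0.358,-0.034,0.094,0,0,-0.73,1]]])

```text
time_s: 15.75
ee_pos: [0.4675, -0.055, 0.3193]
eef_rot: [-3.141, -0.001, 2.711]
force: [-0.7, 0.8, 0.4]
grip_width: 0.0093
grip_force: 0.0
```

Request:
arm_command(plan=[[[0,0,0,0,0,0,1],[0,0,0,0,0,0,1],[0,0,0,0,0,0,1]]])

```text
time_s: 16.05
ee_pos: [0.4682, -0.0545, 0.3211]
eef_rot: [3.141, 0.001, 2.71]
force: [0.1, 0.3, 0.6]
grip_width: 0.0004
grip_force: 0.0
```

```bash
python3 - <<'E'
from h import *
rel(.4665,-.0545,.27,2.71); print(ctrl.get_obs()['grip_width'])
p=grab('scene'); uv,W,col=cloud('scene'); 
a=p[130:300,210:390]; cv2.imwrite('pics/s2.png',cv2.resize(a,None,fx=3.3,fy=3.3,interpolation=cv2.INTER_CUBIC))
print(proj('scene',[[.467,-.0545,.25],[.467,-.0545,.32]])-[210,130])
E
```

```text
t 16.05 pos [ 0.4682 -0.0545  0.3211] rot [3.141e+00 1.000e-03 2.710e+00] F [0.1 0.3 0.6] q6 -1.33
shift [ 1.6 -0.7 51.1] turn [ 0.     0.001 -0.   ]
0.00043856793881261874
[[58.49993719 78.00550519]
 [55.73826527 56.95200243]]
```

View pics/s2.png

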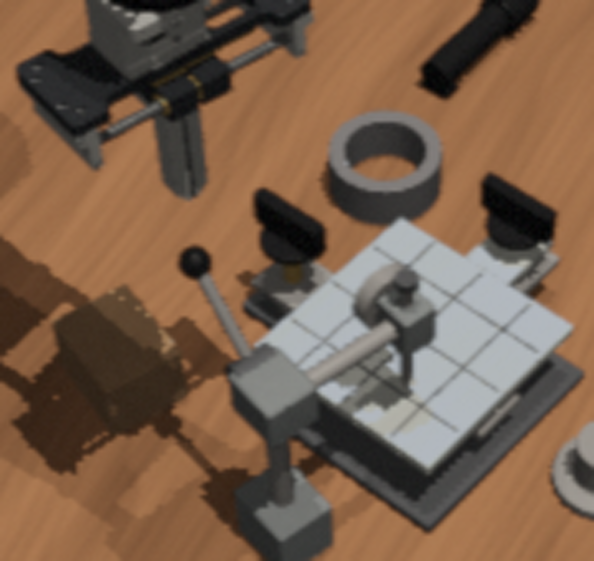

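The fingers are shut at crop (184,190), directly above the ball at (193,262). The projection agrees.

In the tool's units: 118 mm / 500 = 0.236, 112 mm / 500 = 0.224.

Request:
arm_command(plan=[[[0.002,-0.001,0.05,0,0,0,1],[0.002,-0.001,0.09,0,0,0,1],[0.004,-0.001,0.108,0,0,0,1],[0.016,-0.001,0.12,0,0,0,1],[0.026,-0.001,0.132,0,0,0,1],[0.036,-0.001,0.144,0,0,0,1],[0.044,-0.001,0.158,0,0,0,1],[0.052,-0.001,0.176,0,0,0,1],[0.056,-0.001,0.192,0,0,0,1],[0.06,-0.001,0.208,0,0,0,1],[0.062,-0.001,0.224,0,0,0,1],[0.062,-0.001,0.236,0,0,0,1]]])

```text
time_s: 17.3
ee_pos: [0.4394, -0.0422, 0.2016]
eef_rot: [-3.141, -0.0, 2.712]
force: [-0.4, -1.0, -0.0]
grip_width: 0.0008
grip_force: 0.2
```

```bash
python3 - <<'E'
from h import *
rel(.439,-.042,.1946,2.71)
uv,W,col=[None]*3
for n in('scene','side'):
    grab(n); uv,W,col=cloud(n); m=(np.hypot(W[:,0]-.445,W[:,1]+.045)<.03)&(W[:,2]>.17)&(W[:,2]<.225)&(col.astype(int).mean(1)<60); print(n,m.sum(),W[m].mean(0),W[m].min(0),W[m].max(0))
E
```

```text
t 17.3 pos [ 0.4394 -0.0422  0.2016] rot [-3.141 -0.     2.712] F [-0.4 -1.  -0. ] q6 -1.32
shift [0.5 0.1 7. ] turn [-0.    -0.     0.002]
scene 71 [ 0.44874789 -0.05034647  0.20144427] [ 0.43296937 -0.06072708  0.18712868] [ 0.45681889 -0.03945282  0.22490194]
side 12 [ 0.44259557 -0.03495263  0.1922745 ] [ 0.43258968 -0.0390043   0.18685186] [ 0.45147404 -0.03060867  0.19676177]
```

Request:
arm_command(plan=[[[0,0,0.006,0,0,0,1],[0,0,0.01,0,0,0,1],[0,0,0.012,0,0,0,1],[0,0,0.014,0,0,0,1],[0,0,0.014,0,0,0,1]]])

```text
time_s: 17.9
ee_pos: [0.4396, -0.0422, 0.1954]
eef_rot: [3.142, 0.0, 2.712]
force: [-0.3, -0.6, 0.1]
grip_width: 0.0004
grip_force: 0.0
```

In the tool's units: 1 mm / 500 = 0.002, 0.5 mm / 500 = 0.001.

Request:
arm_command(plan=[[[0,0,0.001,0,0,0,1],[0,0,0.002,0,0,0,1],[0,0,0.002,0,0,0,1]]])

```text
time_s: 18.2
ee_pos: [0.4396, -0.0422, 0.1945]
eef_rot: [3.142, 0.0, 2.712]
force: [0.1, 0.1, 0.7]
grip_width: 0.0014
grip_force: 0.4
```

In the tool's units: 1 mm / 500 = 0.002, 0.5 mm / 500 = 0.001.

Request:
arm_command(plan=[[[0,0,0.001,0,0,0,1],[0,0,0.002,0,0,0,1],[0,0,0.002,0,0,0,1]]])

```text
time_s: 18.5
ee_pos: [0.4397, -0.0423, 0.194]
eef_rot: [3.141, 0.001, 2.712]
force: [-2.7, 0.5, 7.6]
grip_width: 0.0001
grip_force: 3.6
```

In the tool's units: 1 mm / 500 = 0.002, 0.5 mm / 500 = 0.001.

Request:
arm_command(plan=[[[0,0,0.001,0,0,0,1],[0,0,0.002,0,0,0,1],[0,0,0.002,0,0,0,1]]])

```text
time_s: 18.8
ee_pos: [0.4398, -0.0423, 0.1936]
eef_rot: [3.141, 0.001, 2.712]
force: [-5.9, 1.7, 14.4]
grip_width: 0.0003
grip_force: 7.2
```

The stop is reached at the expected height with 14 N. Retreating.

In the tool's units: -170 mm / 500 = -0.34, -165 mm / 500 = -0.33.

Request:
arm_command(plan=[[[0,0,-0.02,0,0,0,1],[0,0,-0.08,0,0,0,1],[0,0,-0.16,0,0,0,1],[0,0,-0.25,0,0,0,1],[0,0,-0.33,0,0,0,1],[0.04,-0.08,-0.34,0,0,0,1],[0.08,-0.16,-0.34,0,0,0,1],[0.1,-0.24,-0.34,0,0,0,1],[0.1,-0.3,-0.34,0,0,0,1],[0.1,-0.3,-0.34,0,0,0,1],[0.1,-0.3,-0.34,0,0,0,1]]])

```text
time_s: 19.9
ee_pos: [0.3315, -0.1579, 0.3627]
eef_rot: [3.141, 0.0, 2.71]
force: [0.8, 0.7, -0.2]
grip_width: 0.0003
grip_force: 0.0
```

```bash
python3 - <<'E'
from h import *
o=ctrl.get_obs(); print(o['ee_pos'],o['force'])
for n in('scene','side'):
    grab(n); tilt(n); uv,W,col=cloud(n); m=(np.hypot(W[:,0]-.439,W[:,1]+.042)<.03)&(W[:,2]>.16)&(W[:,2]<.225)&(col.astype(int).mean(1)<60); print(n,m.sum(),W[m].mean(0),W[m].max(0))
a=load('scene')[0][130:300,210:390]; cv2.imwrite('pics/s3.png',cv2.resize(a,None,fx=3.3,fy=3.3,interpolation=cv2.INTER_CUBIC))
E
```

```text
[ 0.3314816  -0.15794433  0.36267242] [ 0.76406043  0.73690768 -0.15717778]
scene pitch 0.0011257507073525917 roll -0.0019176719860449884 2100 0.0015958883818037429
scene 55 [ 0.44918041 -0.04993732  0.18864874] [ 0.45696619 -0.03916075  0.19473141]
side pitch 0.0037016640597709134 roll -0.0007339611270917835 1795 0.0015935191190682152
side 22 [ 0.44245047 -0.03888281  0.1859497 ] [ 0.45245578 -0.03236672  0.19180109]
```

View pics/s3.png

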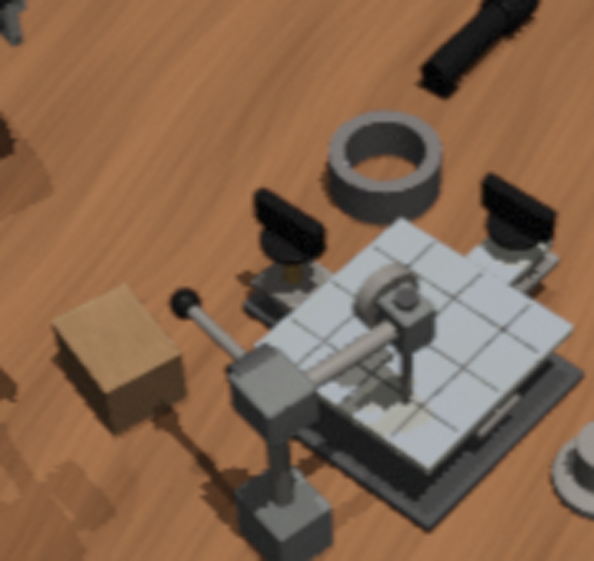

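The lever is down at its stop (ball at crop (185,302)), the stylus is on the plate at (405,405), and everything else is where it was. I check level once more from the earlier wrist viewpoint.

```bash
python3 - <<'E'
from h import *
rel(.54,.11,.367,1.25)
E
```

```text
t 20.0 pos [ 0.3319 -0.1573  0.3625] rot [ 3.141 -0.     2.712] F [-0.2  0.   0.4] q6 -1.68
shift [-78.  329.6  -4.4] turn [ 0.    -0.     1.462]
```

In the tool's units: 330 mm / 500 = 0.66, 297 mm / 500 = 0.594, 1.46 rad / 2 = 0.73.

Request:
arm_command(plan=[[[-0.016,0.066,-0.008,0,0,0.07,1],[-0.032,0.132,-0.008,0,0,0.14,1],[-0.048,0.198,-0.008,0,0,0.21,1],[-0.064,0.264,-0.008,0,0,0.28,1],[-0.08,0.33,-0.008,0,0,0.35,1],[-0.096,0.396,-0.008,0,0,0.42,1],[-0.112,0.462,-0.008,0,0,0.49,1],[-0.128,0.528,-0.008,0,0,0.56,1],[-0.144,0.594,-0.008,0,0,0.63,1],[-0.156,0.66,-0.008,0,0,0.7,1],[-0.156,0.66,-0.008,0,0,0.73,1],[-0.156,0.66,-0.008,0,0,0.73,1]]])

```text
time_s: 21.2
ee_pos: [0.5401, 0.1116, 0.3657]
eef_rot: [-3.14, 0.001, 1.254]
force: [-0.4, -0.7, 0.1]
grip_width: 0.0006
grip_force: 0.0
```

```bash
python3 - <<'E'
from h import *
grab('wrist'); tilt('wrist')
for n in('scene','side'): grab(n); tilt(n)
grab('wrist'); tilt('wrist')
uv,W,col=cloud('wrist'); g=col.astype(int).mean(1)
for q in ((.445,.115),(.603,.21)):
    m=(np.hypot(W[:,0]-q[0],W[:,1]-q[1])<.05)&(W[:,2]>.122)&(W[:,2]<.135)&(g<70); print(m.sum(),cv2.minAreaRect(W[m][:,:2].astype(np.float32)))
o=ctrl.get_obs(); print(o['time_s'],o['force'],o['joint_vel'].round(3))
E
```

```text
wrist pitch -0.001107111220131183 roll -0.0004241682670195871 13688 0.0008903425898626547
scene pitch 0.0003296641922965804 roll -0.004385430042726029 1936 0.0016080785460169237
side pitch 0.002436348554609186 roll -0.002892876698005077 1592 0.0016345961841669572
wrist pitch -0.0009822994177634936 roll -0.0002897512387134239 13680 0.0008886389209790966
624 ((0.44473996758461, 0.11396468430757523), (0.015398049727082253, 0.06928214430809021), 75.75479125976562)
419 ((0.6020185351371765, 0.20784439146518707), (0.01509473193436861, 0.06885626167058945), 75.51927185058594)
21.4 [-0.42501613 -0.46061546  0.62745644] [-0.007 -0.002 -0.001 -0.001 -0.001  0.009]
```

Level is unchanged, so I hand in.

```bash
python3 -c "
from station import ctrl
print(ctrl.hand_in())"
```

```text
the job is handed in; nothing more can be done
None
```

The plate is level both ways to within about 0.001 rad as measured by the wrist camera; the lever was then lowered to its stop, the stylus looks to be down on the plate, the loose items were not touched, and the job is handed in at about 21 s.

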